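# Set the bag sealer's time dial and try it

### The arm

A 7-joint arm with a two-finger parallel gripper is mounted at the origin on the work surface. World frame = base frame: x ahead of the robot, y to its left, z up, the work surface at z = 0. Lengths are in m, angles in rad, forces in N, time in s.
With the tool pointing down it reaches from about 0.4 to 0.85 m from the base axis. Payload 10.4 kg.
Tool frame: the origin (TCP) lies at the very end of the fingers, on their centre line; the grasp point (between the pads) lies 19 mm behind it; z points along the fingers, x is the direction in which the jaws open and shut, and the axes are right-handed (so a half turn about z gives the same grasp; the last joint's range is limited). The gripper opens to 87 mm and grips with 3 to 60 N. Pads are 19 mm wide; open, the fingers measure 117 mm over their backs; the gripper's body (75 mm by 190 mm) begins 51 mm behind the grasp point.
Start: joints at [1.148, 0.332, -0.065, 1.46, 0.022, 1.35, -0.088], TCP at [0.243, -0.576, 0.223] pointing down, gripper open.
Joint ranges: [-2.6, 2.6], [-0.5, 2.12], [-1.47, 1.34], [0.16, 2.42], [-1.27, 4.41], [0.06, 2.06], [-2.6, 2.6]. Speed limits (rad/s): [2.22, 2.22, 2.79, 2.79, 3.14, 3.14, 3.14].

### API

Orientations are given as a unit quaternion [x, y, z, w].
In Python, from bench import r gives the robot as it stands. The module is installed in compiled form; this text tells all that it offers.
- The arm moves only by the tool carry_out, never from a script. Its argument "commands" is a list that holds one entry, the list of rows, each a list of 7 numbers: the closure in counts, from 0 (fully open) to 255 (shut), then the shift along the tool's x, y, z in units of 25 mm (1.0 is 25 mm), then the turn, a rotation vector about the tool's x, y, z in units of 5 degrees (1.0 is 5 degrees). A call has 1 to 12 rows; each row is the pose to reach, as a shift and turn from the pose measured when the call began, along the tool's axes at that moment; what a row does not reach only later rows make up. A row lasts 1/8 s, in which the tool goes at most 62.5 mm and 10.7 degrees, less where a joint would pass 70% of its speed; a pose out of reach is approached as far as the arm can. A call with a gripper value outside its range is refused whole. The fingers move at their own pace and stop on an object; "grip_force" is the grip in N (left out, the last holds). Time passes only in rows, so rows that repeat a pose let the fingers close. It gives the time, the measured TCP pose, the force and the opening at its end, in the units of the state.
- r.read_state(): the state, without advancing time (a new reading comes with each control period).
- r.camera(name): name is "scene" or "top"; returns the picture (420x560x3 uint8, blue, green, red); there is no depth.
- r.camera_info(name): a dict with "fx", "fy", "cx", "cy" (pixels), "k1" (the pictures are not rectified: a ray, as slopes to the right and down, at radius r is drawn at 1 + k1 r^2 times it, then the intrinsics apply), "origin" and "rotation" of the camera in the world. Camera axes: x right, y down, z forward; pixel columns grow to the right and rows downward; lengths in m; the calibration is good to about 2 mm. A picture is of the moment at which its call begins. camera_info takes no time and is no camera call.
- r.close_job(): hands the job in, once; it reports no verdict.
The state is a dict: "time": time; "joint_positions": joint angles; "joint_vel": joint speeds; "joint_torque": joint torques, N m; "ee_pos": TCP position; "eef_rot": TCP orientation; "ft_force": force on the tool from outside, world axes, zero at the start; "torque": the same for the moment, N m; "width": finger opening in m.
Only numpy, scipy, OpenCV 4.12 (cv2) and the standard library are available. Lean on these libraries where they do the work, as an engineer would, in place of code of your own. Each camera call takes 0.05 s, during which the arm holds its last target.

### The job

Set the bag sealer for the thick bags: with a fingertip against the knurled time dial, not gripping it, turn it one click so that its white pointer stands at the green sticker dot, and take the finger away. Then press the sealing arm right down with the fingertips, without gripping its handle, keep it down for a good second as if sealing a bag, and let it come up again. Leave the jar, the tin and the scoop where they are.

Things in the scene. Friction and masses are not known exactly. Their poses are not given: they have to be found in the camera images.
- sealer: fixed blue bag sealer, 470 mm long along its y; origin on the counter, z up, +x away from the robot. Control box at x +-70, y 95..235 mm, flat white deck at z 70, dial in its middle, 8 mm lamp at x 52, y 218. Sealing bed at x -40..45, y -236..95, top z 74, sealing arm above it. The arm's hinge cheeks: x +-23, y 70..100, up to z 108
- dial (a joint): black knurled dial turning about the vertical at sealer x 0, y 165 mm; diameter 47, side z 71..91, flat top z 93, white pointer line. rad: 0 = pointer along sealer +x, grows counter-clockwise from above. Clicks every 0.524 (0, +-0.524, ...), end stops +-2.2; starts in click 0, let go it snaps to the nearest click
- dial_top (a point): point on the dial's axis at its top face, 23 mm above the deck; turns with the dial, x along the pointer. The hump half way between clicks takes 0.06 N m, about 2.5 N at the rim: a fingertip pressed lightly on the dial's side (4 to 15 N) and moved along the tangent carries it along without slipping
- dial_pointer (a point): imaginary point straight out along the dial's pointer, 42 mm from the axis, 1 mm above the deck: over the middle of a sticker when the pointer stands at that sticker; turns with the dial
- green_dot: green round sticker, 14 mm across, flat on the white deck beside the dial, 42 mm from the dial's axis, at the click next to the starting one: at dial value +0.524 or -0.524 (it varies). Origin: its middle. This is the setting to choose
- pink_dot: pink round sticker of the same size at the click on the other side (for thin bags, not wanted)
- seal_arm (a joint): blue sealing arm over the bed, hinged about the sealer's x axis at y 85, z 92 mm. Value in rad: 0 = up, where its spring holds it; 0.26 = right down on the bed (end stop). Pressing at the handle takes 4 N at first, 9 N at the bottom; it springs back up when let go
- handle_top (a point): middle of the top of the black handle pad at the sealing arm's free end, 300 mm along the arm from the hinge line, 23 mm above the arm's line; moves with the arm, z is the pad's normal. Pad 50 mm (x) by 74 mm (along the arm), 22 thick. Arm up: sealer x 0, y -199, z 191 mm; arm down: y -215, z 115
- honey_jar: amber jar with red lid, 64 mm diameter, 95 mm tall, loose on the counter beside the sealer, on the robot's side. Origin: centre of its underside. To be left alone
- tin: yellow tin, 74 mm diameter, 55 mm tall, loose on the far side of the sealer. Origin: centre of its underside. To be left alone
- scoop: steel scoop, 170 mm long along its x, 53 mm across, lying on the far side of the sealer; the cup lies at its x 10..95 mm, the handle at -75..10 mm. Origin: on the counter. To be left alone

How it is judged:
On the way, in this order (a step that is already met when the one before it is completed fails the run):
1. the dial is clicked in at the green dot and let go, the arm still up (horizontal distance between dial_pointer and green_dot below 0.006 m and contact force between the fingers and sealer below 0.2 N and value of joint seal_arm below 0.05 rad), for 0.2 s.
2. the sealing arm is held right down with the dial at the green dot (value of joint seal_arm above 0.235 rad and horizontal distance between dial_pointer and green_dot below 0.006 m), for 0.8 s.
At the end, for the whole second after the job is handed in: The dial rests in the click at the green dot (pointer within about 8 degrees of it) and the sealing arm, after being held right down (0.8 s, over 0.235 rad), is up again (under 0.03 rad); jar, tin and scoop stand where they were (within 15 mm) (horizontal distance between dial_pointer and green_dot below 0.006 m and velocity of joint dial between -0.1 and 0.1 rad/s and value of joint seal_arm below 0.03 rad and distance of each of honey_jar, tin, scoop from where it was at the start of the episode below 0.015 m); the robot touches nothing.
It fails at once if the dial is gripped between the fingers (grasp point over its axis, fingers beside it) (horizontal distance between the grasp point and dial_top below 0.012 m and z of the grasp point in the frame of dial_top below 0.008 m and contact force between the fingers and sealer above 0.5 N).
It fails at once if the arm's handle is gripped between the fingers (horizontal distance between the grasp point and handle_top below 0.035 m and z of the grasp point in the frame of handle_top below 0.004 m and x of the grasp point in the frame of handle_top between -0.018 and 0.018 m and contact force between the fingers and sealer above 0.5 N).
It fails at once if the jar is moved (distance of honey_jar from where it was at the start of the episode above 0.015 m).
It fails at once if the tin is moved (distance of tin from where it was at the start of the episode above 0.015 m).
It fails at once if the scoop is moved (distance of scoop from where it was at the start of the episode above 0.015 m).
It also fails if it takes over 54 s, if anything falls off the work surface, if the arm or the gripper's body presses on something with over 40 N, if the wrist force passes 120 N, or if a joint passes its speed limit or range.

## Working session

There is one attempt and no reset: what is moved stays moved. The work goes in short steps, Python scripts to look and compute and a tool call to move; the robot and the scene stay as the last step left them, time stands still between calls to the robot, and variables do not carry over. Pictures are saved under pics/ and viewed, and the job is handed in when it is done.

Besides the shell and the picture viewer there is one more tool, called after ">>>" as name(argument=value, ...), one argument or row to a line, values as JSON. carry_out: Moves the arm, as the interface text tells. Its arguments: {"type":"object","properties":{"commands":{"type":"array"},"grip_force":{"type":"number"}},"required":["commands"]}

```bash
mkdir -p pics
python3 - <<'E'
from bench import r
import cv2
for n in("scene","top"):
    im=r.camera(n); cv2.imwrite(f"pics/{n}0.png",im); print(n,r.camera_info(n))
s=r.read_state(); print(s)
E
```

```text
scene {'fx': 454.6344369716131, 'fy': 454.6344369716131, 'cx': 278.2958260414703, 'cy': 210.30621694195614, 'k1': -0.09728887220986526, 'origin': array([1.02929205, 0.11396323, 0.79331005]), 'rotation': array([ 0.58770938,  0.754688  , -0.23331372, -0.17495262])}
top {'fx': 429.4990585300002, 'fy': 429.4990585300002, 'cx': 279.7819752630776, 'cy': 215.11693708579986, 'k1': -0.022810573591650778, 'origin': array([0.44178322, 0.02378032, 0.81435059]), 'rotation': array([ 0.71157438, -0.69624698,  0.06871693, -0.06465309])}
{'time': 0.1, 'joint_positions': array([ 1.14840511,  0.33279773, -0.06471866,  1.46083035,  0.02157714,
        1.34988991, -0.08848562]), 'joint_vel': array([ 4.76535185e-05, -1.30821398e-03,  2.94496171e-03, -1.59750425e-03,
        1.54170533e-03,  1.92486562e-03,  7.26274233e-04]), 'joint_torque': array([ 2.70679528e-03, -6.24545288e+01,  2.59810709e-02, -3.90719569e+01,
       -6.12383732e-02,  3.67047801e-02,  8.83774146e-05]), 'ee_pos': array([ 0.24315211, -0.57540133,  0.22185325]), 'eef_rot': array([ 8.33446927e-01, -5.52599168e-01, -5.20147329e-04, -3.29210929e-04]), 'ft_force': array([0.00787942, 0.83475676, 0.61447149]), 'torque': array([ 0.01664213, -0.00099839, -0.06915045]), 'width': 0.08701488155813794}
```

View pics/scene0.png

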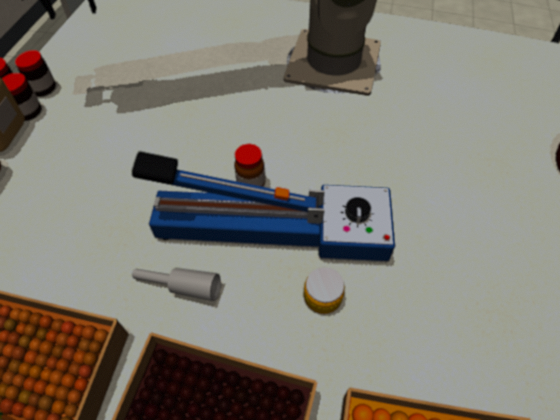

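View pics/top0.png

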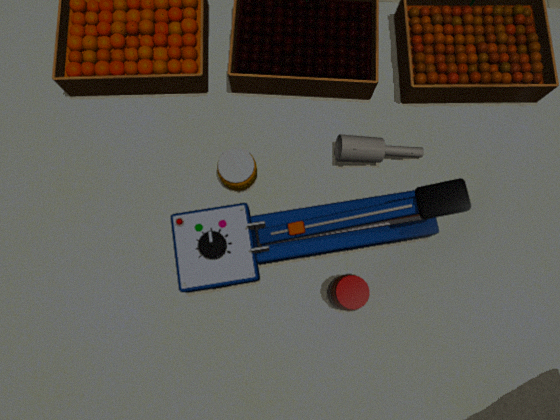

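The scene view shows the sealer with jar, tin and scoop. In the top view the dial is at about (212,244), with green at (199,227), pink at (222,223), and the lamp at (180,221). I'll zoom in and fit the sealer's pose next.

```bash
cat > h.py <<'E'
import numpy as np,cv2
from bench import r
from scipy.spatial.transform import Rotation as R
from scipy.optimize import least_squares
def proj(P,n):
    c=r.camera_info(n); q=R.from_quat(c["rotation"]).inv().apply(np.atleast_2d(P)-c["origin"])
    s=q[:,:2]/q[:,2:]; s=s*(1+c["k1"]*(s**2).sum(1))[:,None]
    return s*[c["fx"],c["fy"]]+[c["cx"],c["cy"]]
def S2W(p,L):
    c,s=np.cos(p[2]),np.sin(p[2]); L=np.atleast_2d(L)
    return np.c_[p[0]+c*L[:,0]-s*L[:,1],p[1]+s*L[:,0]+c*L[:,1],L[:,2]]
E
python3 - <<'E'
import cv2
a=cv2.imread("pics/top0.png")[195:300,160:280]; b=cv2.imread("pics/scene0.png")[175:265,305:405]
cv2.imwrite("pics/zt.png",cv2.resize(a,None,fx=5,fy=5,interpolation=cv2.INTER_CUBIC))
cv2.imwrite("pics/zs.png",cv2.resize(b,None,fx=6,fy=6,interpolation=cv2.INTER_CUBIC))
E
```

```text
(no output)
```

View pics/zt.png

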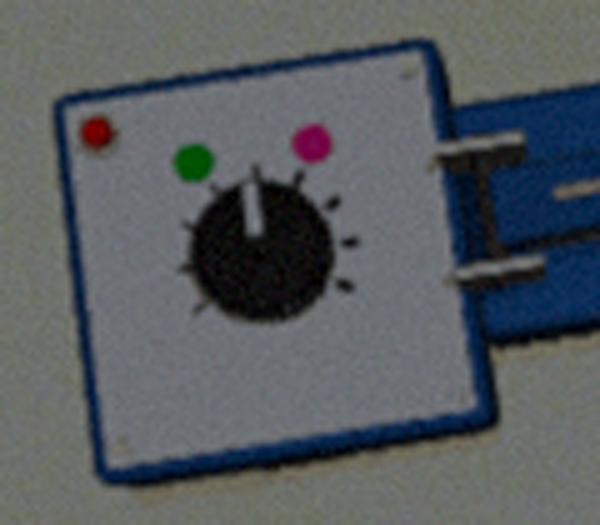

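View pics/zs.png

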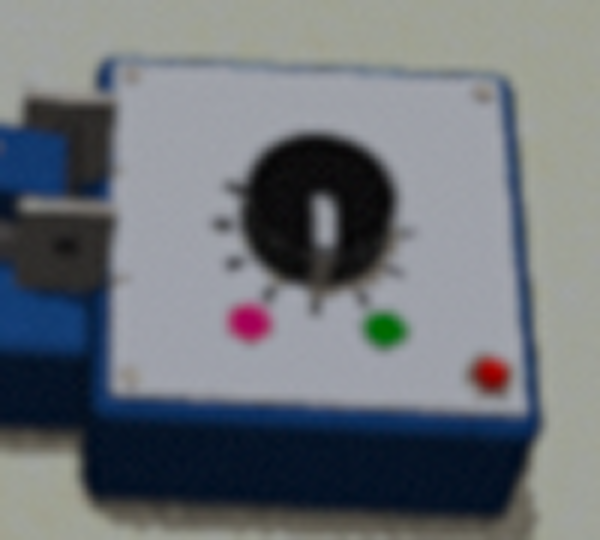

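Run:
```python
from h import *
c,s=42*np.cos(.5236)/1e3,42*np.sin(.5236)/1e3
L=np.array([[c,.165+s,.07],[c,.165-s,.07],[.052,.218,.072]])
T=np.array([[194,162],[313,143],[97,132]]);T=(T+.5)/5-.5+[160,195]
Q=np.array([[386,330],[250,322],[491,374]]);Q=(Q+.5)/6-.5+[305,175]
# handle pad top extra, from whole pictures
f=lambda p:np.r_[proj(S2W(p,L),"top")-T,proj(S2W(p,L),"scene")-Q].ravel()
for ff in(f,lambda p:f(p)[:6],lambda p:f(p)[6:]):
    o=least_squares(ff,[.5,.1,0]);print(o.x,np.degrees(o.x[2]),o.fun.round(2))
p=least_squares(f,[.5,.1,0]).x
K=np.array([[0,.165,.093],[0,-.199,.191],[.07,.235,.07],[-.07,.235,.07],[-.07,.095,.07],[.07,.095,.07],[-.04,-.236,.074],[.045,-.236,.074]])
ca,sa=np.cos(0),0
print(S2W(p,K).round(4))
for n in("top","scene"):
    im=cv2.imread(f"pics/{n}0.png")
    im=cv2.resize(im,None,fx=2,fy=2)
    for k,u in enumerate(proj(S2W(p,K),n)): cv2.circle(im,tuple(int(v) for v in 2*u+.5),2,(0,255,255),-1)
    cv2.imwrite(f"pics/ov_{n}.png",im[220:620,200:1000] if n=="top" else im[240:560,200:900])
```

```text
[ 0.55824819 -0.02740658  0.18272833] 10.469562279434022 [ 0.68 -0.28  0.6  -0.24  0.65 -0.27  0.56 -0.38  0.75 -0.2   0.89 -0.19]
[ 0.55786125 -0.02631005  0.18332738] 10.503885243322125 [ 0.03 -0.01 -0.04  0.01  0.    0.  ]
[ 0.5587248  -0.02864446  0.18056906] 10.345844827206724 [-0.17 -0.12  0.02  0.02  0.15  0.1 ]
[[ 0.5283  0.1348  0.093 ]
 [ 0.5944 -0.2231  0.191 ]
 [ 0.5844  0.2164  0.07  ]
 [ 0.4467  0.191   0.07  ]
 [ 0.4722  0.0533  0.07  ]
 [ 0.6098  0.0787  0.07  ]
 [ 0.5618 -0.2667  0.074 ]
 [ 0.6454 -0.2513  0.074 ]]
```

View pics/ov_top.png

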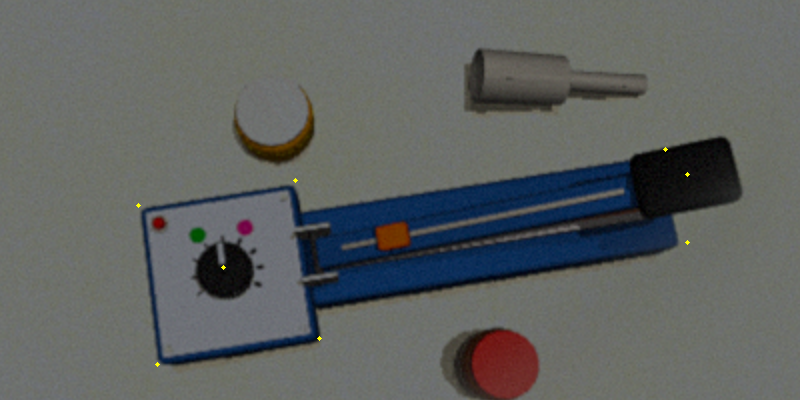

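View pics/ov_scene.png

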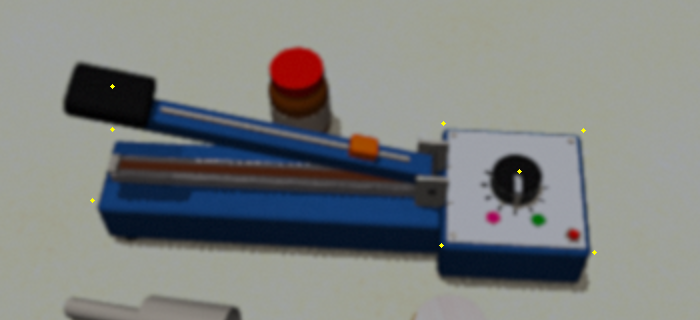

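```bash
cat >> h.py <<'E'
P=np.array([0.55825,-0.02741,0.1827])
def st():
    s=r.read_state(); Rt=R.from_quat(s["eef_rot"]); 
    a=P[2]; Xs=np.array([np.cos(a),np.sin(a),0]);Ys=np.array([-np.sin(a),np.cos(a),0])
    d=s["ee_pos"]-[P[0],P[1],0]; f=s["ft_force"]
    print("t %.2f"%s["time"],"sealer mm",(np.array([d@Xs,d@Ys,d[2]])*1e3).round(1),"F sealer",np.array([f@Xs,f@Ys,f[2]]).round(2),"w",round(s["width"],4))
    return s,Rt,Xs,Ys
def go(L):  # target tcp in sealer mm, tool x along -Ys, z down
    s,Rt,Xs,Ys=st()
    W=S2W(P,np.array(L)/1e3)[0]; Rd=R.from_matrix(np.c_[-Ys,-Xs,[0,0,-1]])
    print("W",W.round(4),"shift",(Rt.inv().apply(W-s["ee_pos"])/.025).round(3),"turn",(np.degrees((Rt.inv()*Rd).as_rotvec())/5).round(3))
    print("1mm sealer x,y,z in units:",[(Rt.inv().apply(v)/25).round(4) for v in(Xs,Ys,np.array([0,0,1]))])
E
python3 -c "
from h import *
go([-45,172,160])"
```

```text
t 0.10 sealer mm [-409.4 -481.6  221.9] F sealer [0.16 0.82 0.61] w 0.087
W [0.4827 0.1336 0.16  ] shift [-22.388 -19.867   2.501] turn [2.000e-03 1.400e-02 2.488e+00]
1mm sealer x,y,z in units: [array([ 0.0086, -0.0391, -0.    ]), array([-0.0391, -0.0086,  0.    ]), array([-0.  ,  0.  , -0.04])]
```

>>> carry_out(
  commands=[
    [[255, -1.9, -1.7, 0, 0, 0, 0.4], [255, -3.8, -3.4, 0, 0, 0, 0.8], [255, -5.7, -5.1, 0, 0, 0, 1.2], [255, -7.6, -6.8, 0, 0, 0, 1.6], [255, -9.5, -8.5, 0, 0, 0, 2.0], [255, -11.4, -10.2, 0, 0, 0, 2.5], [255, -13.3, -11.9, 0, 0, 0, 2.5], [255, -15.2, -13.6, 0, 0, 0, 2.5], [255, -17.1, -15.3, 0, 0, 0, 2.5], [255, -19.0, -17.0, 0, 0, 0, 2.5], [255, -20.9, -18.6, 0, 0, 0, 2.5], [255, -22.4, -19.9, 0, 0, 0, 2.5]],
  ],
  grip_force=20,
)

```text
time: 1.6
ee_pos: [0.4837, 0.1358, 0.2226]
eef_rot: [0.768, -0.64, -0.0, -0.0]
ft_force: [0.7, -1.4, -0.2]
width: 0.0001
```

```bash
python3 -c "
from h import *
go([-45,172,78])
for n in ('top','scene'):
  cv2.imwrite('pics/%s1.png'%n,r.camera(n))"
```

```text
t 1.60 sealer mm [-43.7 174.  222.6] F sealer [ 0.41 -1.46 -0.19] w 0.0001
W [0.4827 0.1336 0.078 ] shift [0.086 0.054 5.784] turn [-0.002  0.009 -0.02 ]
1mm sealer x,y,z in units: [array([-0.0001, -0.04  ,  0.    ]), array([-0.04  ,  0.0001,  0.    ]), array([-0.  , -0.  , -0.04])]
```

>>> carry_out(
  commands=[
    [[255, 0.1, 0.05, 1.5, 0, 0, 0], [255, 0.1, 0.05, 3.0, 0, 0, 0], [255, 0.1, 0.05, 4.2, 0, 0, 0], [255, 0.1, 0.05, 5.0, 0, 0, 0], [255, 0.1, 0.05, 5.5, 0, 0, 0], [255, 0.1, 0.05, 5.78, 0, 0, 0], [255, 0.1, 0.05, 5.78, 0, 0, 0], [255, 0.1, 0.05, 5.78, 0, 0, 0]],
  ],
)

```text
time: 2.7
ee_pos: [0.4827, 0.1392, 0.0785]
eef_rot: [0.771, -0.637, -0.002, -0.002]
ft_force: [0.1, -0.5, -0.2]
width: 0.0006
```

```bash
python3 -c "
from h import *
go([-36,172,78])
for n in ('top','scene'):
  im=r.camera(n); im=im[170:320,130:330] if n=='top' else im[150:300,280:480]
  cv2.imwrite('pics/%s2.png'%n,cv2.resize(im,None,fx=3,fy=3,interpolation=2))"
```

```text
t 2.70 sealer mm [-44.1 177.5  78.5] F sealer [ 0.03 -0.53 -0.25] w 0.0006
W [0.4916 0.1352 0.078 ] shift [ 0.224 -0.32   0.019] turn [-0.01   0.059  0.083]
1mm sealer x,y,z in units: [array([ 0.0003, -0.04  ,  0.    ]), array([-0.04  , -0.0003,  0.0002]), array([-0.0002, -0.    , -0.04  ])]
```

View pics/scene2.png

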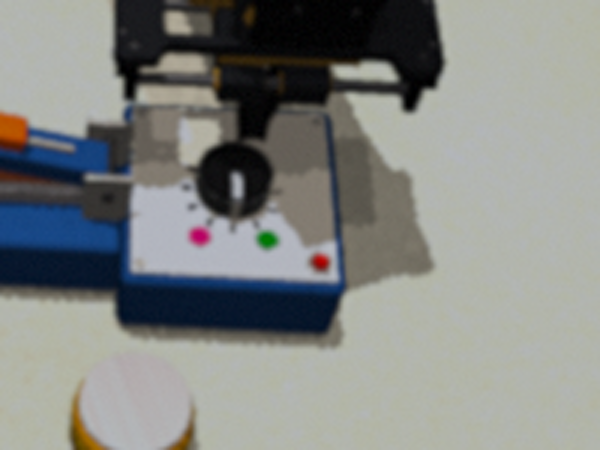

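View pics/top2.png

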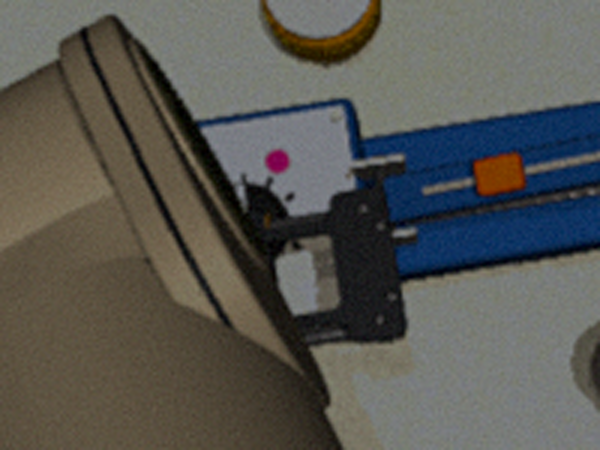

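The scene view shows the fingertip just robot-side of the dial, with the pointer still at the start click. The y reading is 5 mm off what I asked for, so I'll check whether it is settling.

```bash
python3 -c "
from h import *
go([-36,172,78]); s=r.read_state(); print(s['joint_positions'],s['joint_vel'].round(4))"
```

```text
t 2.80 sealer mm [-44.1 177.5  78.4] F sealer [ 0.18 -0.28 -0.44] w 0.0004
W [0.4916 0.1352 0.078 ] shift [ 0.222 -0.322  0.016] turn [-0.01   0.058  0.083]
1mm sealer x,y,z in units: [array([ 0.0003, -0.04  ,  0.    ]), array([-0.04  , -0.0003,  0.0002]), array([-0.0002, -0.    , -0.04  ])]
[ 0.34271685  0.29793007 -0.79625021  1.91264281  0.2419364   1.02841047
 -1.93814219] [-0.0007  0.0027  0.0003  0.0025  0.0018 -0.0021 -0.0009]
```

>>> carry_out(
  commands=[
    [[255, 0.2, 0, 0, 0, 0, 0], [255, 0.2, 0, 0, 0, 0, 0], [255, 0.2, 0, 0, 0, 0, 0]],
  ],
)

```text
time: 3.18
ee_pos: [0.4836, 0.1341, 0.0785]
eef_rot: [0.771, -0.637, -0.002, -0.002]
ft_force: [-0.7, -0.2, 0.6]
width: 0.0002
```

```bash
python3 -c "
from h import *
go([-36,172,78]); s=r.read_state(); print(s['joint_positions'],s['joint_vel'].round(4))"
```

```text
t 3.17 sealer mm [-44.  172.4  78.5] F sealer [-0.77 -0.08  0.64] w 0.0002
W [0.4916 0.1352 0.078 ] shift [ 0.017 -0.321  0.018] turn [-0.011  0.057  0.079]
1mm sealer x,y,z in units: [array([ 0.0003, -0.04  ,  0.    ]), array([-0.04  , -0.0003,  0.0002]), array([-0.0002, -0.    , -0.04  ])]
[ 0.35135456  0.29627708 -0.79411132  1.91372639  0.24022213  1.02790197
 -1.92709388] [-0.002   0.001  -0.0029  0.0016  0.0002  0.0003 -0.0007]
```

>>> carry_out(
  commands=[
    [[255, 0, -0.2, 0, 0, 0, 0], [255, 0, -0.36, 0, 0, 0, 0], [255, 0, -0.36, 0, 0, 0, 0], [255, 0, -0.4, 0, 0, 0, 0], [255, 0, -0.4, 0, 0, 0, 0]],
  ],
)

```text
time: 3.8
ee_pos: [0.4927, 0.1359, 0.0782]
eef_rot: [0.771, -0.637, -0.002, -0.001]
ft_force: [-3.9, -0.5, 2.9]
width: 0.0005
```

```bash
python3 -c "
from h import *
go([-33,172,78])"
```

```text
t 3.80 sealer mm [-34.8 172.5  78.2] F sealer [-3.93  0.23  2.88] w 0.0005
W [0.4945 0.1357 0.078 ] shift [ 0.022 -0.073  0.009] turn [0.008 0.056 0.082]
1mm sealer x,y,z in units: [array([ 0.0003, -0.04  , -0.    ]), array([-0.04  , -0.0003,  0.0002]), array([-0.0002,  0.    , -0.04  ])]
```

Contact: about 4 N at x −34.8. Next I press a little more and roll along the tangent (−y).

>>> carry_out(
  commands=[
    [[255, 0, -0.06, -0.02, 0, 0, 0], [255, 0, -0.065, -0.02, 0, 0, 0], [255, 0.06, -0.065, -0.02, 0, 0, 0], [255, 0.12, -0.065, -0.02, 0, 0, 0], [255, 0.18, -0.065, -0.02, 0, 0, 0], [255, 0.24, -0.065, -0.02, 0, 0, 0]],
  ],
)

```text
time: 4.55
ee_pos: [0.4942, 0.1305, 0.0783]
eef_rot: [0.771, -0.637, -0.003, -0.0]
ft_force: [-5.4, 0.0, 0.9]
width: 0.0003
```

```bash
python3 -c "
from h import *
go([-33,172,78])
n='scene'; im=r.camera(n)[150:300,280:480]
cv2.imwrite('pics/%s3.png'%n,cv2.resize(im,None,fx=3,fy=3,interpolation=2))"
```

```text
t 4.55 sealer mm [-34.3 166.9  78.3] F sealer [-5.27  1.01  0.93] w 0.0003
W [0.4945 0.1357 0.078 ] shift [-0.202 -0.055  0.013] turn [0.035 0.057 0.089]
1mm sealer x,y,z in units: [array([ 0.0003, -0.04  , -0.0001]), array([-0.04  , -0.0003,  0.0002]), array([-0.0002,  0.0001, -0.04  ])]
```

View pics/scene3.png

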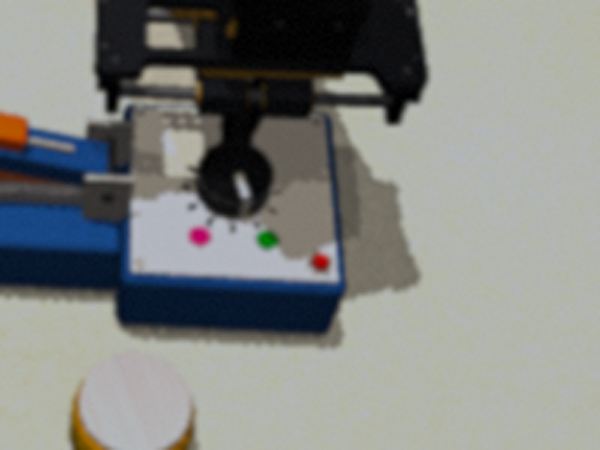

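The pointer has moved about half way to green, at roughly (243,186) in the crop. I'll continue the roll.

>>> carry_out(
  commands=[
    [[255, 0.06, -0.06, 0, 0, 0, 0], [255, 0.12, -0.06, 0, 0, 0, 0], [255, 0.18, -0.06, 0, 0, 0, 0], [255, 0.24, -0.06, 0, 0, 0, 0], [255, 0.29, -0.06, 0, 0, 0, 0], [255, 0.29, -0.06, 0, 0, 0, 0]],
  ],
)

```text
time: 5.35
ee_pos: [0.4953, 0.1233, 0.078]
eef_rot: [0.771, -0.637, -0.004, 0.001]
ft_force: [-10.7, -1.0, 8.2]
width: 0.0007
```

```bash
python3 -c "
from h import *
go([-33,172,78])
n='scene'; im=r.camera(n)[150:300,280:480]
cv2.imwrite('pics/%s4.png'%n,cv2.resize(im,None,fx=3,fy=3,interpolation=2))"
```

```text
t 5.35 sealer mm [-34.5 159.7  78. ] F sealer [-10.73   0.99   8.15] w 0.0007
W [0.4945 0.1357 0.078 ] shift [-0.492 -0.066  0.001] turn [0.078 0.049 0.093]
1mm sealer x,y,z in units: [array([ 0.0003, -0.04  , -0.0003]), array([-0.04  , -0.0003,  0.0002]), array([-0.0002,  0.0003, -0.04  ])]
```

View pics/scene4.png

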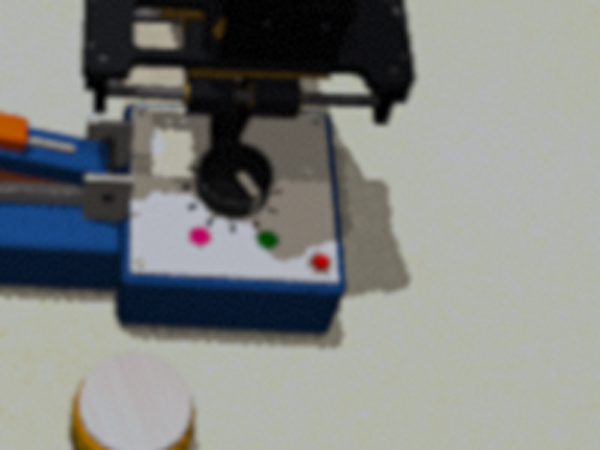

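The pointer now stands towards the green dot, so I withdraw the finger radially.

>>> carry_out(
  commands=[
    [[255, 0, 0.3, 0, 0, 0, 0], [255, 0, 0.8, 0, 0, 0, 0], [255, 0, 0.8, -0.5, 0, 0, 0], [255, 0, 0.8, -1.5, 0, 0, 0], [255, 0, 0.8, -3, 0, 0, 0], [255, 0, 0.8, -5, 0, 0, 0], [255, 0, 0.8, -6.4, 0, 0, 0], [255, 0, 0.8, -6.4, 0, 0, 0]],
  ],
)

```text
time: 6.4
ee_pos: [0.4784, 0.1196, 0.2416]
eef_rot: [0.771, -0.637, -0.002, -0.001]
ft_force: [-0.1, -0.1, -0.7]
width: 0.0001
```

```bash
python3 -c "
from h import *
go([0,-195,230])
n='scene'; im=r.camera(n)[150:300,280:480]
cv2.imwrite('pics/%s5.png'%n,cv2.resize(im,None,fx=4,fy=4,interpolation=2))"
```

```text
t 6.40 sealer mm [-51.8 159.1 241.6] F sealer [-0.15 -0.11 -0.67] w 0.0001
W [ 0.5937 -0.2192  0.23  ] shift [14.181 -1.958  0.415] turn [0.009 0.039 0.092]
1mm sealer x,y,z in units: [array([ 0.0003, -0.04  , -0.    ]), array([-0.04  , -0.0003,  0.0001]), array([-0.0001,  0.    , -0.04  ])]
```

View pics/scene5.png

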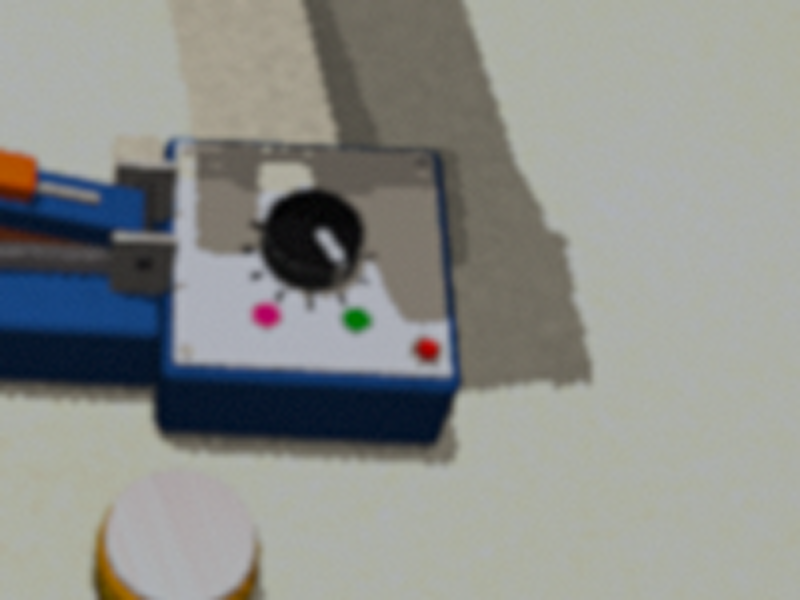

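```bash
python3 -c "
from h import *
for v in (0,.524,.7,1.047):
  A=S2W(P,[[.005*np.cos(v),.165+.005*np.sin(v),.0935],[.0225*np.cos(v),.165+.0225*np.sin(v),.0935]])
  print(v,((proj(A,'scene')-[280,150]+.5)*4-.5).round(1).tolist())"
```

```text
0 [[319.3, 232.3], [320.5, 263.6]]
0.524 [[324.6, 231.4], [344.7, 259.4]]
0.7 [[326.1, 230.6], [351.5, 255.7]]
1.047 [[328.4, 228.3], [361.7, 245.5]]
```

>>> carry_out(
  commands=[
    [[255, 2, -0.3, 0, 0, 0, 0], [255, 4, -0.6, 0, 0, 0, 0], [255, 6, -0.9, 0, 0, 0, 0], [255, 8, -1.2, 0, 0, 0, 0], [255, 10, -1.5, 0, 0, 0, 0], [255, 12, -1.8, 0, 0, 0, 0], [255, 13.5, -1.95, 0, 0, 0, 0], [255, 14.4, -1.95, 0.2, 0, 0, 0], [255, 14.4, -1.95, 0.4, 0, 0, 0], [255, 14.4, -1.95, 0.4, 0, 0, 0]],
  ],
)

```text
time: 7.7
ee_pos: [0.5933, -0.2229, 0.2275]
eef_rot: [0.772, -0.636, -0.003, 0.0]
ft_force: [0.4, 0.8, 0.3]
width: 0.0004
```

```bash
python3 -c "
from h import *
go([0,-205,195])
for n in ('scene','top'):
  im=r.camera(n); cv2.imwrite('pics/%s6.png'%n,im)"
```

```text
t 7.70 sealer mm [  -1.  -198.6  227.5] F sealer [0.49 0.72 0.34] w 0.0004
W [ 0.5955 -0.229   0.195 ] shift [ 0.261 -0.044  1.3  ] turn [0.051 0.057 0.114]
1mm sealer x,y,z in units: [array([ 0.0004, -0.04  , -0.0002]), array([-0.04  , -0.0004,  0.0002]), array([-0.0002,  0.0002, -0.04  ])]
```

View pics/scene6.png

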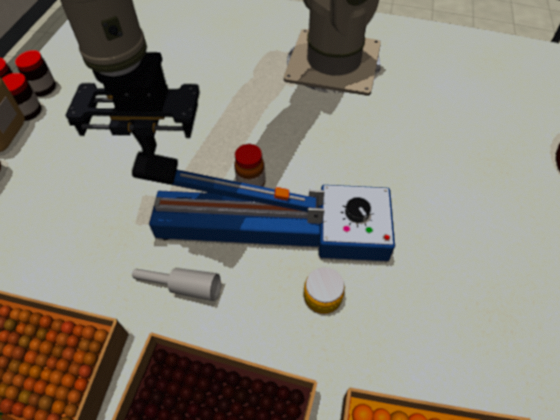

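The fingertip is over the pad and the pointer matches the projected 0.524 direction. Now I press, following the pad's arc.

>>> carry_out(
  commands=[
    [[255, 0, -0.04, 0.6, 0, 0, 0], [255, 0.02, -0.04, 1.1, 0, 0, 0], [255, 0.04, -0.04, 1.5, 0, 0, 0], [255, 0.13, -0.04, 2.0, 0, 0, 0], [255, 0.22, -0.04, 2.5, 0, 0, 0], [255, 0.32, -0.04, 3.0, 0, 0, 0], [255, 0.42, -0.04, 3.5, 0, 0, 0], [255, 0.5, -0.04, 4.0, 0, 0, 0], [255, 0.56, -0.04, 4.4, 0, 0, 0], [255, 0.58, -0.04, 4.55, 0, 0, 0], [255, 0.58, -0.04, 4.62, 0, 0, 0], [255, 0.58, -0.04, 4.62, 0, 0, 0]],
  ],
)

```text
time: 9.3
ee_pos: [0.5975, -0.2377, 0.115]
eef_rot: [0.772, -0.636, -0.001, 0.0]
ft_force: [-5.5, -0.7, 18.5]
width: 0.0007
```

```bash
python3 -c "
from h import *
go([0,-215,112])
for n in ('scene',):
  im=r.camera(n); cv2.imwrite('pics/%s7.png'%n,im)"
```

```text
t 9.30 sealer mm [   0.4 -213.9  115. ] F sealer [-5.53  0.28 18.49] w 0.0007
W [ 0.5973 -0.2388  0.112 ] shift [0.043 0.015 0.12 ] turn [0.023 0.019 0.108]
1mm sealer x,y,z in units: [array([ 0.0004, -0.04  , -0.0001]), array([-0.04  , -0.0004,  0.0001]), array([-0.0001,  0.0001, -0.04  ])]
```

View pics/scene7.png

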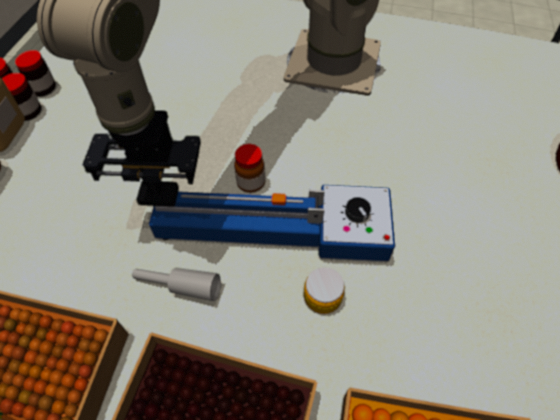

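The arm is right down: z is 115.0 as specified, and 18.5 N means it is on the stop. I'll hold it for 1.5 s.

>>> carry_out(
  commands=[
    [[255, 0, 0, 0.1, 0, 0, 0], [255, 0, 0, 0.1, 0, 0, 0], [255, 0, 0, 0.1, 0, 0, 0], [255, 0, 0, 0.1, 0, 0, 0], [255, 0, 0, 0.1, 0, 0, 0], [255, 0, 0, 0.1, 0, 0, 0], [255, 0, 0, 0.1, 0, 0, 0], [255, 0, 0, 0.1, 0, 0, 0], [255, 0, 0, 0.1, 0, 0, 0], [255, 0, 0, 0.1, 0, 0, 0], [255, 0, 0, 0.1, 0, 0, 0], [255, 0, 0, 0.1, 0, 0, 0]],
  ],
)

```text
time: 10.85
ee_pos: [0.5975, -0.2378, 0.1147]
eef_rot: [0.772, -0.636, -0.001, 0.0]
ft_force: [-10.5, 2.6, 21.8]
width: 0.0007
```

```bash
python3 -c "
from h import *
go([0,-199,240])"
```

```text
t 10.85 sealer mm [   0.4 -214.   114.7] F sealer [-9.81  4.48 21.8 ] w 0.0007
W [ 0.5944 -0.2231  0.24  ] shift [-0.604  0.02  -5.01 ] turn [0.019 0.008 0.104]
1mm sealer x,y,z in units: [array([ 0.0004, -0.04  , -0.0001]), array([-0.04  , -0.0004,  0.    ]), array([-0.    ,  0.0001, -0.04  ])]
```

It stayed down throughout at about 20 N. I'll let it come up along the arc and then back away.

>>> carry_out(
  commands=[
    [[255, -0.03, 0, -0.4, 0, 0, 0], [255, -0.12, 0, -0.9, 0, 0, 0], [255, -0.22, 0, -1.4, 0, 0, 0], [255, -0.32, 0, -1.9, 0, 0, 0], [255, -0.42, 0, -2.4, 0, 0, 0], [255, -0.5, 0, -2.9, 0, 0, 0], [255, -0.56, 0, -3.4, 0, 0, 0], [255, -0.56, 0, -4.2, 0, 0, 0], [255, -0.56, 0, -5.2, 0, 0, 0], [255, -0.56, 0, -6.4, 0, 0, 0], [255, -0.56, 0, -6.4, 0, 0, 0], [255, -0.56, 0, -6.4, 0, 0, 0]],
  ],
)

```text
time: 12.35
ee_pos: [0.595, -0.2245, 0.2745]
eef_rot: [0.771, -0.636, -0.001, 0.001]
ft_force: [-0.2, -0.2, 0.3]
width: 0.0006
```

```bash
python3 -c "
from h import *
st()
im=r.camera('scene'); cv2.imwrite('pics/scene8.png',im)
a=cv2.imread('pics/scene0.png')
cv2.imwrite('pics/cmp.png',np.vstack([cv2.resize(x[120:320,120:410],None,fx=1.45,fy=1.45,interpolation=2) for x in(a,im)]))
for k,(y0,y1,x0,x1) in dict(tin=(265,315,300,350),scoop=(262,305,125,225),jar=(143,175,230,268)).items():
  print(k,np.abs(a[y0:y1,x0:x1].astype(int)-im[y0:y1,x0:x1]).mean())"
```

```text
t 12.35 sealer mm [   0.3 -200.4  274.5] F sealer [-0.2  -0.18  0.28] w 0.0006
tin 12.555866666666667
scoop 12.532558139534883
jar 16.217105263157894
```

View pics/cmp.png

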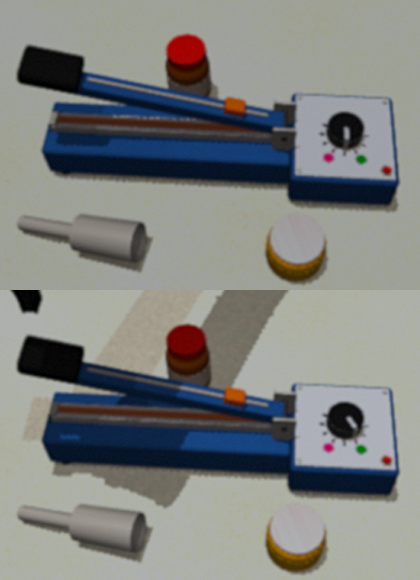

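The arm is back up, the pointer is at green, and the objects are where they were. I'm handing in.

```bash
python3 -c "
from bench import r
print(r.close_job(), r.read_state()['ft_force'].round(2))"
```

```text
the job is handed in; nothing more can be done
the job is handed in; nothing more can be done
```

The bag sealer is set for thick bags and the seal press is done. I handed the job in at about 12.4 s; it reports no verdict.

- **Dial:** I pressed the closed fingertips on the robot-side of the dial at about 4–11 N, rolled it one click counter-clockwise, and took the finger away. In the camera image its pointer lies along the direction expected for +0.524 rad, which is the green dot.
- **Sealing arm:** I pressed it from above until the fingertips stood at z 115 mm, the height given for fully down. I held it there for over 1.5 s at about 18–22 N, then followed it back up.
- **Last checks:** Side by side with the first picture, the arm is up again, the pointer is still at green, and the jar, tin and scoop look unmoved. The gripper hangs clear, about 80 mm above the handle, with wrist force about 0.4 N, within the sensor's noise.

- **Inconclusive check:** A plain pixel difference over the jar, tin and scoop told me nothing, because the brightness and shadows had changed; I judged those by eye.
- **Measurement disagreements:** The two cameras differed by about 2 mm on the sealer's position. Contact with the dial came about 2 mm earlier than I calculated. Neither affected the result.

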